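# Put the fixture pieces back in the kit tray

## Robot

A 6-joint arm with a two-finger parallel gripper is mounted at the origin on a cart in front of the work surface, level with it; the furniture and walls round the work are solid. World frame = base frame: x ahead of the robot, y to its left, z up, the work surface at z = 0. Lengths are in mm, angles in degrees, forces in N, time in s.
With the tool pointing down it reaches from about 300 to 850 mm from the base axis. Payload 4.2 kg.
Tool frame: the origin (TCP) lies at the very end of the fingers, on their centre line; the grasp point (between the pads) lies 19 mm behind it (env.grasp_offset is the distance from the TCP to the grasp point, in mm); z points along the fingers, y is the line along which they close (so a half turn about z gives the same grasp; the last joint's range is limited). The gripper opens to 91 mm and grips with 3 to 60 N. Pads are 32 mm wide; open, the fingers measure 118 mm over their backs; the gripper's body (76 mm by 178 mm) begins 60 mm behind the grasp point.
Start: joints at [64.114, 18.312, 89.639, -0, 72.044, -1.146], TCP at [240.645, 522.238, 213.976] pointing down, gripper open.
Joint ranges: [-177.97, 177.97], [-48.28, 115.42], [12.27, 149.76], [-77.06, 257.06], [2.81, 150.46], [-146.56, 146.56]. Speed limits (degrees/s): [147.25, 147.25, 180, 180, 180, 180].

## Interface

Orientations are given as [roll, pitch, yaw] about the fixed x, y, z axes, in that order (R = Rz(yaw) Ry(pitch) Rx(roll)).
In Python, from workcell import env, eyes gives the robot as it stands.
- The arm moves only by the tool send_rows, never from a script. Its arguments are lists of equal length, an entry for each row: "grip": the opening, from -1 (shut) to 1 (fully open), so that 0 is half open; "xyz": the shift along the world's x, y, z in m, a list of three; "yaw": the turn about the world's z in degrees. A call has 1 to 8 rows; each row is the pose to reach, as a shift and turn from the pose commanded when the call began; what a row does not reach only later rows make up. A row lasts 1/12 s, in which the tool goes at most 41.7 mm and 7.16 degrees, less where a joint would pass 70% of its speed; a pose out of reach is approached as far as the arm can. A call with a gripper value outside its range is refused whole. The fingers move at their own pace and stop on an object; "grip_force" is the grip in N (left out, the last holds). Time passes only in rows, so rows that repeat a pose let the fingers close. It gives the time, the measured TCP pose, the force, the opening and the grip force at its end, in the units of the state.
- env.state(): the state, without advancing time (a new reading comes with each control period).
- eyes.grab_frame(name): name is "side" or "top" or "wrist"; returns a dict with "frame" (480x640x3 uint8, red, green, blue), "fx", "fy", "cx", "cy" (pixels), "pose" (4x4, takes a point from camera to world coordinates). Camera axes: x right, y down, z forward; pixel columns grow to the right and rows downward; lengths in mm; the calibration is good to about 2 mm. The wrist camera is an equidistant fisheye: a pixel r from the principal point sees the ray r / f radians off the axis. A picture is of the moment at which its call begins. There is no depth.
- env.job_done(): hands the job in; it is judged then, once.
The state is a dict: "time_s": time; "qpos": joint angles; "qvel": joint speeds; "effort": joint torques, N m; "ee_pos": TCP position; "ee_rot": TCP orientation; "force": force on the tool from outside, world axes, zero at the start; "torque": the same for the moment, N m; "gripper_width": finger opening in mm; "gripper_force": force on a finger pad.
Only numpy, scipy, OpenCV 4.12 (cv2) and the standard library are available. Lean on these libraries where they do the work, as an engineer would, in place of code of your own. Each camera call takes 0.05 s, during which the arm holds its last target. There are 200 camera calls.

## Task

The set-up is finished: sort the four work-holding pieces lying on the machine plate - large collet, small collet, screw jack and stepped clamp - back into the kit tray, each into the one insert whose pocket is cut for it. Each must be the same way up as now, fully home on the floor of its pocket, and be let go. Leave the dial gauge and the eye loupe where they are.

Things in the scene. Friction and masses are not known exactly. Their poses are not given: they have to be found in the camera images.
- large_collet: The larger of two bright steel spring collets, standing on its narrow end on the plate: 34 mm tall, 22.5 mm across at the foot, widening evenly to a 31 mm collar 29 to 32 mm up; 60 g. Origin: centre of its underside; z up. Round, so its yaw does not matter.
- small_collet: The smaller of two bright steel spring collets, same shape: 28 mm tall, 17 mm across at the foot, widening evenly to a 23 mm collar 24 to 26 mm up; 60 g. Origin: centre of its underside; z up.
- jack: Small steel screw jack standing upright: a dark hexagonal foot 34 mm over corners (along its x) and 29 mm over flats (along its y), 20 mm high; above it a 14 mm screw, and on top a round head 22 mm across from 40 to 48 mm up; 110 g. Origin: centre of its underside; z up.
- clamp: Dark steel stepped clamp lying on its flat underside: 22 mm wide (along its x), 60 mm long (along its y), rising in steps from y = -30 mm to its full height of 28 mm, which it keeps from y = -4 to +30 mm; 160 g. Grasp it across its 22 mm width. Origin: centre of its underside; z up.
- insert_large_collet: Grey insert 90 x 90 x 28 mm, fixed with three others, 92 mm apart (2 x 2), in a low tray 194 mm wide; their order varies. Origin: centre of its underside, 5 mm above the plate; z up, top face at 28 mm. Central round tapered pocket 20 mm deep: mouth 40 mm across, 29 mm at 8 mm depth, 25 mm at the floor, which is 8 mm above the origin. The large collet stands in it, 14 mm proud.
- insert_small_collet: Grey insert 90 x 90 x 28 mm, fixed with three others, 92 mm apart (2 x 2), in a low tray 194 mm wide; their order varies. Origin: centre of its underside, 5 mm above the plate; z up, top face at 28 mm. Central round tapered pocket 16 mm deep: mouth 32 mm across, 23 mm at 7 mm depth, 19.6 mm at the floor, which is 12 mm above the origin. The small collet stands in it, 12 mm proud.
- insert_jack: Grey insert 90 x 90 x 28 mm, fixed with three others, 92 mm apart (2 x 2), in a low tray 194 mm wide; their order varies. Origin: centre of its underside, 5 mm above the plate; z up, top face at 28 mm. Central round pocket 12 mm deep, the widest: mouth 52 mm across, 38 mm at the floor, which is 16 mm above the origin. The jack stands in it on its hexagon, at any yaw, 36 mm proud.
- insert_clamp: Grey insert 90 x 90 x 28 mm, fixed with three others, 92 mm apart (2 x 2), in a low tray 194 mm wide; their order varies. Origin: centre of its underside, 5 mm above the plate; z up, top face at 28 mm. Central oblong pocket 10 mm deep: mouth 39 mm (x) by 78 mm (y), floor 26 by 65 mm, 18 mm above the origin. The clamp lies in it lengthwise, either way round, up to 18 mm proud.
- loupe: Bystander: black eye loupe standing on its rim, 37 mm across, 34 mm tall. Origin: centre of its underside. To be left alone.
- dial_gauge: Bystander: dial gauge lying on its back, dial 57 mm across and 22 mm high, its stem along its -x; 94 mm long in all. Origin: middle of its length, underside. To be left alone.
Things that resemble listed ones, but are neither listed nor needed, are in the scene too. Leave any blue or turquoise look-alike of the jack alone.

How it is judged (in metres and radians):
At the end, for the whole second after the job is handed in: Each of the four pieces is in its own insert: its origin within 6 mm of the pocket's axis, its underside less than 3 mm above the pocket floor, upright within 0.12 rad, at rest; the clamp's length within 0.15 rad of the pocket's (horizontal distance between large_collet and insert_large_collet below 0.006 m and z of large_collet in the frame of insert_large_collet below 0.011 m and angle between each of large_collet, small_collet, jack, clamp's own z axis and vertical below 0.12 rad and linear speed of each of large_collet, small_collet, jack, clamp below 0.01 m/s and angular speed of each of large_collet, small_collet, jack, clamp below 0.1 rad/s and horizontal distance between small_collet and insert_small_collet below 0.006 m and z of small_collet in the frame of insert_small_collet below 0.015 m and horizontal distance between jack and insert_jack below 0.006 m and z of jack in the frame of insert_jack below 0.019 m and horizontal distance between clamp and insert_clamp below 0.006 m and z of clamp in the frame of insert_clamp below 0.021 m and angle between the y axis of clamp and the y axis of insert_clamp, either way round below 0.15 rad); the robot touches nothing.
It fails at once if the loupe was moved more than 20 mm (distance of loupe from where it was at the start of the episode above 0.02 m).
It fails at once if the dial gauge was moved more than 20 mm (distance of dial_gauge from where it was at the start of the episode above 0.02 m).
It also fails if it takes over 88 s, if anything falls off the work surface, if the arm or the gripper's body presses on something with over 40 N, if the wrist force passes 120 N, or if a joint passes its speed limit or range.

## Working session

There is one attempt and no reset: what is moved stays moved. The work goes in short steps, Python scripts to look and compute and a tool call to move; the robot and the scene stay as the last step left them, time stands still between calls to the robot, and variables do not carry over. Pictures are saved under pics/ and viewed, at most 14 in all, crops included, and the job is handed in when it is done.

Besides the shell and the picture viewer there is one more tool, called by a JSON object that holds its "op" and its "data". send_rows: Moves the arm, as the interface text tells. Its arguments: {"type":"object","properties":{"grip":{"type":"array"},"xyz":{"type":"array"},"yaw":{"type":"array"},"grip_force":{"type":"number"}},"required":["grip","xyz","yaw"]}

```bash
ls; mkdir -p pics; python3 - <<'E'
from workcell import env, eyes
import cv2, numpy as np
for n in ("top","side"):
    f=eyes.grab_frame(n); cv2.imwrite(f"pics/{n}0.png",f["frame"][...,::-1])
    np.savez(f"{n}0.npz",**f); print(n,f["fx"],f["fy"],f["cx"],f["cy"],np.round(f["pose"],3).tolist())
s=env.state(); print(s, env.grasp_offset)
E
```

```text
pics
top 490.48235183904217 490.48235183904217 318.48632903630414 234.13298510193758 [[-0.001, -0.982, 0.188, 309.729], [-1.0, 0.001, -0.001, -30.502], [0.001, -0.188, -0.982, 941.997], [0.0, 0.0, 0.0, 1.0]]
side 443.8636619157084 443.8636619157084 314.6048791059197 241.57873310347227 [[-0.982, -0.067, 0.179, 342.579], [-0.191, 0.398, -0.897, 740.293], [-0.011, -0.915, -0.404, 380.081], [0.0, 0.0, 0.0, 1.0]]
{'time_s': 0.1, 'qpos': array([ 6.41123516e+01,  1.83460384e+01,  8.96985771e+01, -1.57879201e-04,
        7.20438828e+01, -1.14590911e+00]), 'qvel': array([ 0.02984169, -0.09970987, -0.17233211, -0.02198135,  0.07642726,
       -0.16322489]), 'effort': array([ 9.30834467e-04, -4.13331699e+01, -2.32510400e+01,  7.28637935e-02,
        4.21699800e-02, -5.78916388e-05]), 'ee_pos': array([240.45889785, 521.81477409, 213.22948491]), 'ee_rot': array([-1.79911516e+02, -1.61975353e-03,  1.55258308e+02]), 'force': array([ 0.46409331,  0.13176051, -0.02994418]), 'torque': array([-0.02931472,  0.0315514 , -0.05890582]), 'gripper_force': 0.0, 'gripper_width': 90.97546307100113} 18.8
```

View pics/top0.png

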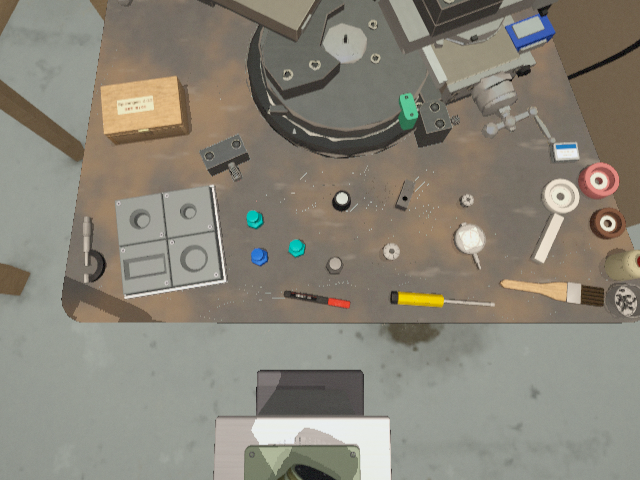

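View pics/side0.png

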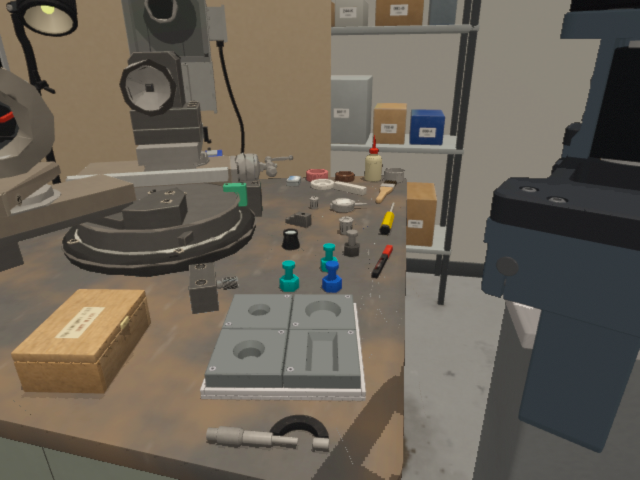

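The top view shows the tray at lower left. Its pockets are the large round taper at (140,217), the small one at (188,211), the oblong one at (144,267) and the widest at (194,257).

| Target | Top-view pixel of choice | What it could be taken for |
|---|---|---|
| jack | grey (335,265) | turquoise (255,218), turquoise (296,247), blue (260,257) |
| large collet | (391,252) | small collet (467,200) |
| small collet | (467,200) | large collet (391,252); bushing-like rings (560,196) and (607,222) |
| clamp | (404,195) | blocks (225,155) and (435,118) |

The loupe is at (342,200) and the gauge at (470,240).

```bash
cat > h.py <<'E'
import numpy as np, cv2
from workcell import env, eyes
def ray(f,u,v,fish=False):
    P=np.array(f["pose"]); a,b=(u-f["cx"])/f["fx"],(v-f["cy"])/f["fy"]
    if fish:
        r=np.hypot(a,b); s=np.sin(r)/max(r,1e-9); d=np.array([a*s,b*s,np.cos(r)])
    else: d=np.array([a,b,1.])
    d=P[:3,:3]@d; return P[:3,3],d/np.linalg.norm(d)
def plane(f,u,v,z,fish=False):
    o,d=ray(f,u,v,fish); return o+d*(z-o[2])/d[2]
def tri(*rs):
    A=sum(np.eye(3)-np.outer(d,d) for o,d in rs); b=sum((np.eye(3)-np.outer(d,d))@o for o,d in rs)
    p=np.linalg.solve(A,b); return p,[float(np.linalg.norm(np.cross(p-o,d))) for o,d in rs]
def proj(f,p,fish=False):
    P=np.array(f["pose"]); c=P[:3,:3].T@(np.array(p)-P[:3,3])
    if fish:
        r=np.hypot(c[0],c[1]); k=np.arctan2(r,c[2])/max(r,1e-9)
    else: k=1/c[2]
    return f["cx"]+f["fx"]*c[0]*k, f["cy"]+f["fy"]*c[1]*k
def load(n): return dict(np.load(n))
E
python3 - <<'E'
from h import *
t=load("top0.npz"); s=load("side0.npz")
a=cv2.resize(t["frame"][180:280,320:480],None,fx=5,fy=5,interpolation=cv2.INTER_CUBIC)[:, :800]
cv2.imwrite("pics/crop1.png",a[...,::-1])
for n,u,v,z in [("jack",335,262,48),("large",391,250,34),("small",467,199,28),("clamp",405,190,28),("loupe",342,196,34),("gauge",470,238,22),
  ("iL",140,217,33),("iS",188,211,33),("iC",144,267,33),("iJ",194,257,33)]:
    p=plane(t,u,v,z); print(n,p.round(0), np.round(proj(s,p)))
f=eyes.grab_frame("wrist"); print(f["fx"],f["cx"],f["cy"],np.round(f["pose"],3).tolist())
E
```

```text
jack [428. -61.  48.] [352. 231.]
large [ 453. -167.   34.] [346. 218.]
small [ 553. -317.   28.] [314. 197.]
clamp [ 571. -198.   28.] [297. 213.]
loupe [557. -76.  34.] [290. 230.]
gauge [ 478. -320.   22.] [344. 200.]
iL [517. 308.  33.] [248. 348.]
iS [528. 217.  33.] [260. 308.]
iC [421. 294.  33.] [324. 349.]
iJ [440. 202.  33.] [322. 308.]
371.64829954431775 320.56148349172514 243.50023909112167 [[0.419, 0.871, 0.257, 167.666], [0.908, -0.401, -0.12, 555.205], [-0.001, 0.283, -0.959, 383.866], [0.0, 0.0, 0.0, 1.0]]
```

View pics/crop1.png

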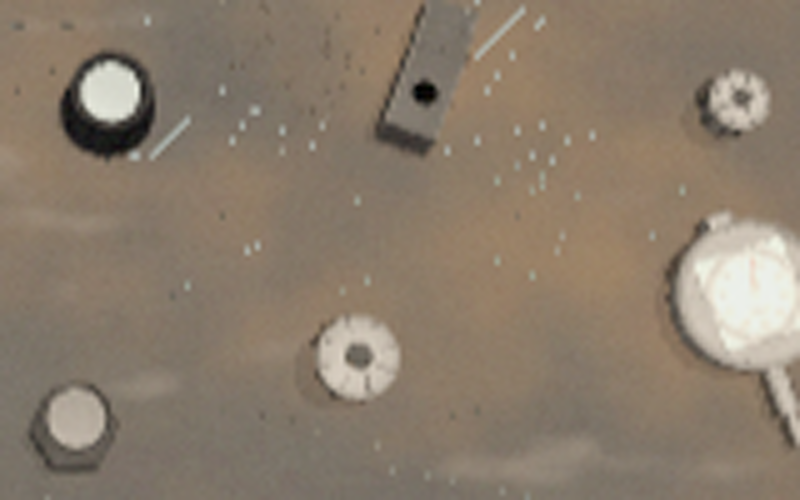

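The crop confirms the choices. The jack head (crop 76,418) is grey on a dark hexagon, the larger slotted collet is at (358,357), the smaller at (738,100), and the clamp's near end face is at (405,137). I'll move over the tray and look with the wrist camera.

{"op": "send_rows", "data": {"grip": [1, 1, 1, 1, 1, 1, 1, 1], "xyz": [[0.02, -0.03, 0], [0.04, -0.06, 0], [0.06, -0.09, 0], [0.08, -0.13, 0.0], [0.1, -0.165, 0], [0.12, -0.2, 0], [0.14, -0.23, 0], [0.15, -0.25, 0]], "yaw": [0, 0, 0, 0, 0, 0, 0, 0]}}

```text
time_s: 0.82
ee_pos: [392.0, 269.3, 213.9]
ee_rot: [-180.0, 0.1, 155.1]
force: [0.4, -0.3, 0.3]
gripper_width: 91.3
gripper_force: 0.0
```

```bash
python3 - <<'E'
from h import *
f=eyes.grab_frame("wrist"); np.savez("w1.npz",**f); cv2.imwrite("pics/w1.png",f["frame"][...,::-1]); print(np.round(f["pose"],2).tolist(), env.state()["ee_pos"],env.state()["time_s"])
E
```

```text
[[0.42, 0.87, 0.26, 319.06], [0.91, -0.4, -0.12, 302.81], [-0.0, 0.28, -0.96, 384.47], [0.0, 0.0, 0.0, 1.0]] [392.77268778 267.08191463 213.86739069] 0.8667
```

View pics/w1.png

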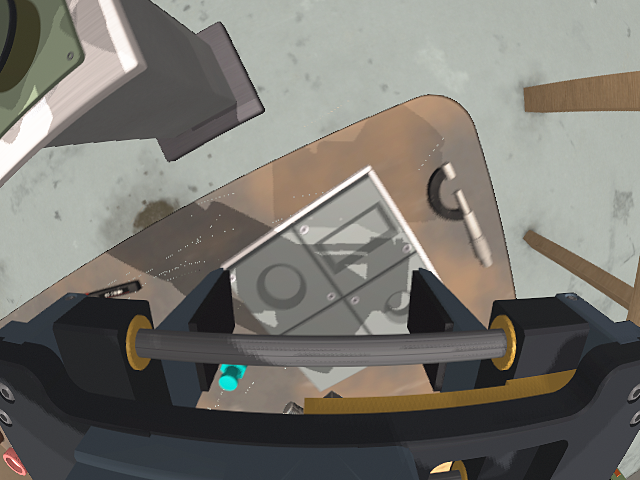

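{"op": "send_rows", "data": {"grip": [1, 1, 1, 1, 1, 1, 1, 1], "xyz": [[0, -0.035, 0], [0, -0.07, 0], [0, -0.11, 0], [0, -0.15, 0.0], [0, -0.19, 0], [0, -0.225, 0], [0, -0.25, 0], [0, -0.25, 0]], "yaw": [0, 0, 0, 0, 0, 0, 0, 0]}}

```text
time_s: 1.53
ee_pos: [390.2, 18.9, 213.9]
ee_rot: [-179.9, 0.0, 155.0]
force: [-0.1, 0.9, -0.1]
gripper_width: 91.4
gripper_force: 0.0
```

```bash
python3 - <<'E'
from h import *
f=eyes.grab_frame("wrist"); np.savez("w2.npz",**f); cv2.imwrite("pics/w2.png",f["frame"][...,::-1]); print(np.round(f["pose"],2).tolist(), env.state()["ee_pos"],env.state()["time_s"])
E
```

```text
[[0.42, 0.87, 0.26, 317.48], [0.91, -0.41, -0.12, 52.68], [-0.0, 0.28, -0.96, 384.53], [0.0, 0.0, 0.0, 1.0]] [390.38122671  20.76799959 213.92346801] 1.5833
```

View pics/w2.png

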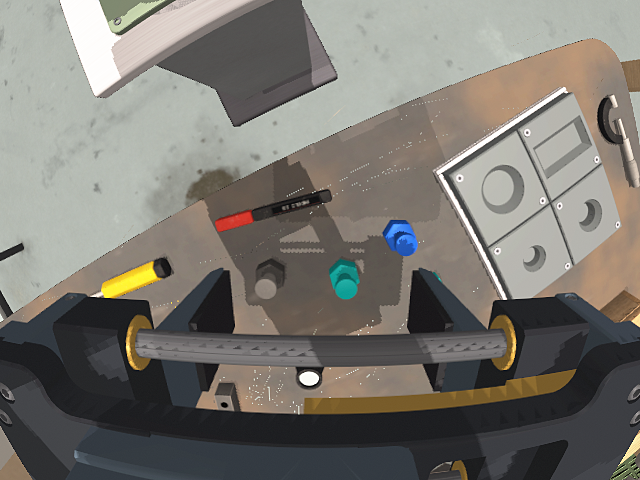

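w1 is taken over the tray, which is partly hidden by the gripper. In w2 the tray is clear, with pocket centres of about (503,189) jack, (535,258) small, (592,213) large and (562,147) clamp. The grey jack is at (268,280), between the turquoise one (345,280) and the marker pen. I'll zoom in on the tray.

```bash
python3 - <<'E'
from h import *
f=load("w2.npz")
a=cv2.resize(f["frame"][82:302,432:632],None,fx=2.7,fy=2.7,interpolation=cv2.INTER_CUBIC)
b=cv2.resize(f["frame"][245:310,240:300],None,fx=4,fy=4,interpolation=cv2.INTER_CUBIC)
a=cv2.copyMakeBorder(a,0,0,0,240,cv2.BORDER_CONSTANT); a[:b.shape[0],540:780]=b
cv2.imwrite("pics/crop2.png",a[...,::-1])
E
```

```text
(no output)
```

View pics/crop2.png

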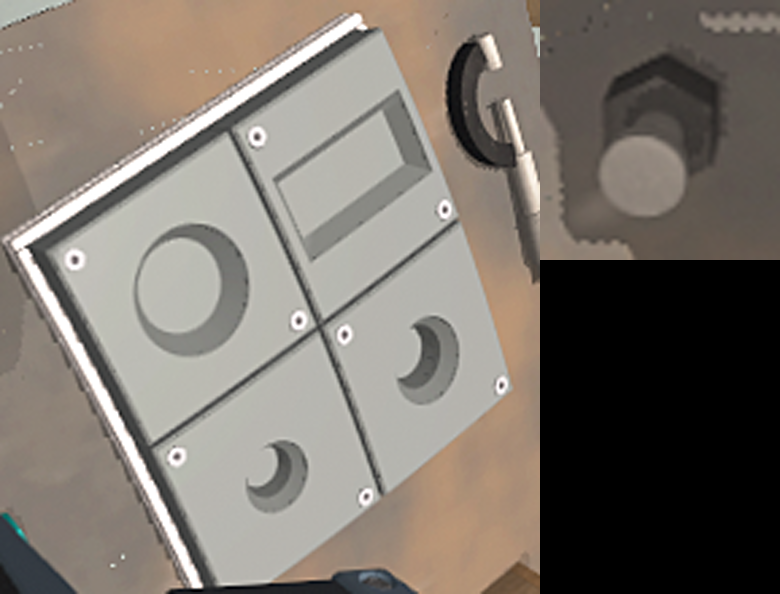

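In crop 2 each insert has two white screws on opposite corners, so their midpoint is the insert's axis. The jack's are at (75,260) and (299,321), the clamp's at (257,136) and (445,210), the small collet's at (177,457) and (366,497), and the large collet's at (344,335) and (501,385). I'll refine these, check the height against w1, and locate the jack head from w2 and the top view.

```bash
cat >> h.py <<'E'
def bright(f,u,v,r=5,dark=False):
    u,v=int(round(u)),int(round(v)); g=f["frame"][v-r:v+r+1,u-r:u+r+1].mean(2)
    g=-g if dark else g
    w=np.clip(g-np.median(g)-0.35*(g.max()-np.median(g)),0,None); y,x=np.mgrid[-r:r+1,-r:r+1]
    return u+(w*x).sum()/w.sum(), v+(w*y).sum()/w.sum()
E
python3 - <<'E'
from h import *
w1,w2,t,s=[load(n+".npz") for n in ("w1","w2","top0","side0")]
S={"J":[(75,260),(299,321)],"C":[(257,136),(445,210)],"S":[(177,457),(366,497)],"L":[(344,335),(501,385)]}
for k,l in S.items():
    P=[]
    for c in l:
        u,v=bright(w2,432+c[0]/2.7,82+c[1]/2.7,4); p=plane(w2,u,v,33,True); P.append(p)
        q=proj(w1,p,True); 
        try:
            q2=bright(w1,*q,6); X,r=tri(ray(w1,*q2,True),ray(w2,u,v,True)); print(k,p.round(1),"w1",np.round(q),np.round(q2,1),"tri",X.round(1),np.round(r,1))
        except Exception as e: print(k,p.round(1),q)
    m=(P[0]+P[1])/2; print(k,"centre",m.round(1),"top px",np.round(proj(t,m),1))
# jack head
u,v=240+(645-540)/4,245+175/4
X,r=tri(ray(w2,u,v,True),ray(t,335.2,263.6)); print("jack",X.round(1),r, plane(w2,u,v,48,True).round(1), plane(t,335.2,263.6,48).round(1))
E
```

```text
J [408.2 161.5  33. ] w1 [233. 277.] [232.9 278.1] tri [408.4 161.2  34.2] [0.5 0.5]
J [468.9 247.2  33. ] w1 [333. 295.] [330.6 296.1] tri [467.6 245.1  36.8] [0.3 0.3]
J centre [438.6 204.4  33. ] top px [192.5 257.7]
C [392.8 252.7  33. ] w1 [306. 228.] [304.8 230. ] tri [393.1 251.2  35.8] [0.9 0.9]
C [453.8 338.2  33. ] w1 [409. 247.] [413.4 243.4] tri [456.5 344.9  24.6] [0.5 0.5]
C centre [423.3 295.4  33. ] top px [143.2 265.9]
S [498.9 176.7  33. ] w1 [285. 341.] [284.8 345.4] tri [499.  175.5  37.5] [2.1 2.1]
S [559.9 262.1  33. ] w1 [378. 355.] [378.4 354.3] tri [560.9 263.2  31.2] [0.2 0.2]
S centre [529.4 219.4  33. ] top px [186.9 210.4]
L [483.8 267.8  33. ] w1 [357. 299.] [354.3 299.9] tri [482.1 265.5  36.7] [0.1 0.1]
L [545.  353.4  33. ] w1 [448. 313.] [451.5 310.6] tri [548.7 358.6  26.7] [0.3 0.3]
L centre [514.4 310.6  33. ] top px [138.4 218.2]
jack [427.5 -61.1  42.8] [1.6682192352542276, 1.6682192352541705] [427.2 -58.5  48. ] [425.4 -61.8  48. ]
```

The tray is consistent: spacing is about 92.3 mm, yaw is 9.5°, and the top triangulates to about 35 mm against the 33 mm given. The jack is at about (427,-60). I'll go above it and check from near.

{"op": "send_rows", "data": {"grip": [0.2, 0.2, 0.2, 0.2, 0.2, 0.2], "xyz": [[0.014, -0.03, -0.02], [0.026, -0.055, -0.05], [0.036, -0.078, -0.08], [0.036, -0.082, -0.11], [0.036, -0.082, -0.114], [0.036, -0.082, -0.114]], "yaw": [0, 0, 0, 0, 0, 0]}}

```text
time_s: 2.08
ee_pos: [425.2, -58.6, 98.6]
ee_rot: [-180.0, -0.3, 155.3]
force: [0.5, 0.0, -0.1]
gripper_width: 55.6
gripper_force: 0.0
```

```bash
python3 - <<'E'
from h import *
f=eyes.grab_frame("wrist"); np.savez("w3.npz",**f); cv2.imwrite("pics/w3.png",f["frame"][...,::-1]); print(env.state()["ee_pos"],env.state()["gripper_width"],proj(f,(427,-60,48),True),proj(f,env.state()["ee_pos"],True))
E
```

```text
[426.62391426 -58.66314367 100.09392752] 55.119718388653965 (np.float64(320.2939064611717), np.float64(269.5111496276151)) (np.float64(322.28732232554074), np.float64(303.4360459759678))
```

View pics/w3.png

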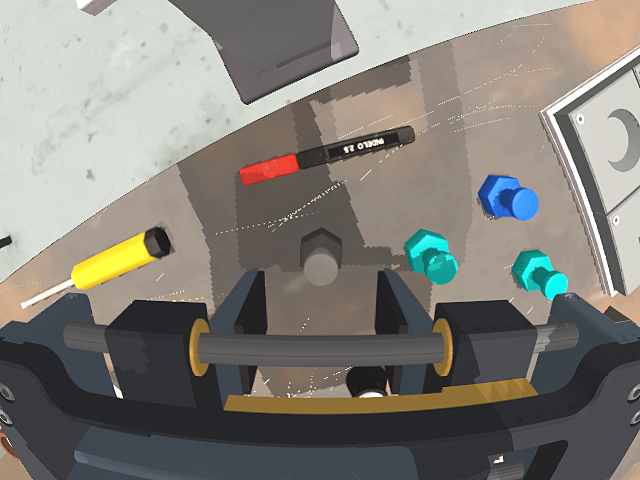

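The grey jack's head is at (321,266), centred between the fingers and within 3 px of the prediction. I'll descend, grip and lift.

{"op": "send_rows", "data": {"grip": [0.2, 0.2, 0.2, -1, -1, -1, -1, -1], "xyz": [[-0.001, 0.001, -0.03], [-0.001, 0.001, -0.06], [-0.001, 0.001, -0.072], [-0.001, 0.001, -0.072], [-0.001, 0.001, -0.072], [-0.001, 0.001, -0.072], [-0.001, 0.001, -0.072], [-0.001, 0.001, -0.072]], "yaw": [0, 0, 0, 0, 0, 0, 0, 0], "grip_force": 20}}

```text
time_s: 2.8
ee_pos: [426.8, -58.8, 29.4]
ee_rot: [179.9, 0.2, 155.3]
force: [0.5, 0.6, 0.3]
gripper_width: 24.4
gripper_force: 0.0
```

{"op": "send_rows", "data": {"grip": [-1, -1, -1, -1, -1], "xyz": [[0, 0, 0.015], [0, 0, 0.04], [0, 0, 0.07], [0, 0.0, 0.09], [0, 0, 0.09]], "yaw": [0, 0, 0, 0, 0]}}

```text
time_s: 3.22
ee_pos: [428.8, -59.3, 122.4]
ee_rot: [179.8, 0.6, 155.3]
force: [0.9, 0.8, -1.4]
gripper_width: 21.3
gripper_force: 20.0
```

{"op": "send_rows", "data": {"grip": [-1, -1, -1, -1, -1, -1, -1, -1], "xyz": [[0.001, 0.025, 0], [0.003, 0.06, 0], [0.005, 0.1, 0], [0.007, 0.14, 0], [0.009, 0.18, 0], [0.011, 0.22, 0], [0.013, 0.25, 0], [0.013, 0.263, 0]], "yaw": [0, 0, 0, 0, 0, 0, 0, 0]}}

```text
time_s: 3.88
ee_pos: [438.7, 207.7, 117.6]
ee_rot: [179.9, -0.0, 155.4]
force: [-0.5, 0.7, -2.0]
gripper_width: 20.8
gripper_force: 20.0
```

{"op": "send_rows", "data": {"grip": [-1, -1, -1, -1], "xyz": [[0, 0, -0.02], [0, 0, -0.035], [0, 0, -0.045], [0, 0, -0.045]], "yaw": [0, 0, 0, 0]}}

```text
time_s: 4.22
ee_pos: [436.5, 202.9, 70.6]
ee_rot: [-179.7, -0.2, 155.3]
force: [-0.5, 0.2, -1.6]
gripper_width: 20.6
gripper_force: 20.0
```

```bash
python3 - <<'E'
from h import *
f=eyes.grab_frame("wrist"); g=eyes.grab_frame("side"); np.savez("w4.npz",**f); np.savez("s4.npz",**g)
a=f["frame"][60:360,150:550]; a=cv2.resize(a,None,fx=1.5,fy=1.5)[:, :600]
print(env.state()["ee_pos"],env.state()["gripper_width"],[np.round(proj(g,(438.6,204.4,z))) for z in (33,51,100)],np.round(proj(f,(438.6,204.4,33),True)))
u,v=[int(x) for x in proj(g,(438.6,204.4,60))]
b=cv2.resize(g["frame"][v-75:v+75,u-50:u+50],None,fx=2,fy=3); b=cv2.resize(b,(200,450))
cv2.imwrite("pics/c4.png",np.hstack([a,b])[...,::-1])
E
```

```text
[438.32634323 203.55803979  72.67369879] 21.023535714256973 [array([323., 310.]), array([323., 299.]), array([323., 268.])] [325. 275.]
```

View pics/c4.png

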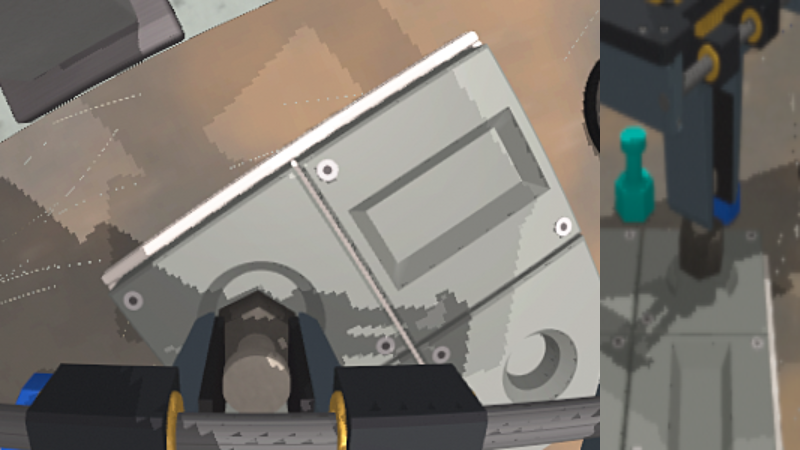

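c4 shows the jack upright in the grip over its pocket, with clamp-insert screws at crop (327,170) and (563,227). I'll lower it and watch the force.

{"op": "send_rows", "data": {"grip": [-1, -1, -1, -1], "xyz": [[0, 0, -0.012], [0, 0, -0.02], [0, 0, -0.022], [0, 0, -0.022]], "yaw": [0, 0, 0, 0]}}

```text
time_s: 4.65
ee_pos: [439.2, 204.1, 52.2]
ee_rot: [180.0, 0.1, 155.2]
force: [-2.0, -1.4, 6.1]
gripper_width: 20.8
gripper_force: 20.0
```

```bash
python3 - <<'E'
from h import *
w2,w4=load("w2.npz"),load("w4.npz")
S={"J":[(133,300),(386,346)],"C":[(327,170),(563,227)]}
for k,l in S.items():
    P=[plane(w4,*bright(w4,150+a/1.5,60+b/1.5,4),33,True) for a,b in l]; print(k,P[0].round(1),P[1].round(1),((P[0]+P[1])/2).round(1))
    for p,(a,b) in zip(P,l):
        q=bright(w2,*proj(w2,p,True),4); print(tri(ray(w4,*bright(w4,150+a/1.5,60+b/1.5,4),True),ray(w2,*q,True)))
s=env.state(); print(s["ee_pos"],s["force"],s["gripper_width"])
E
```

```text
J [408.8 160.5  33. ] [471.6 247.9  33. ] [440.2 204.2  33. ]
(array([408.17639191, 161.0916024 ,  34.43487325]), [0.31143184895387765, 0.3114318489537106])
(array([470.52132788, 247.74416702,  32.59352466]), [1.1230039710529371, 1.1230039710531385])
C [392.8 250.9  33. ] [453.8 336.   33. ] [423.3 293.5  33. ]
(array([392.21028999, 250.7251513 ,  36.39758905]), [0.13574512410135461, 0.13574512410137052])
(array([451.24424888, 333.03294589,  39.29200589]), [0.12067627272137088, 0.12067627272140677])
[439.18728773 204.10069422  52.21843435] [-2.00871011 -1.39801529  6.05093977] 20.81399226183671
```

{"op": "send_rows", "data": {"grip": [-0.3, -0.1, 0.1, 0.1, 0.1, 0.1, 0.1, 0.1], "xyz": [[0, 0, 0], [0, 0, 0], [0, 0, 0], [0, 0, 0.005], [0, 0, 0.03], [0, 0, 0.065], [0, 0, 0.1], [0, 0, 0.1]], "yaw": [0, 0, 0, 0, 0, 0, 0, 0]}}

```text
time_s: 5.32
ee_pos: [442.6, 206.0, 157.5]
ee_rot: [179.4, 0.5, 155.3]
force: [1.2, -0.4, -0.3]
gripper_width: 50.0
gripper_force: 0.0
```

```bash
python3 - <<'E'
from h import *
f=eyes.grab_frame("wrist"); np.savez("w5.npz",**f); cv2.imwrite("pics/w5.png",f["frame"][150:400,120:560][...,::-1]); t=eyes.grab_frame("top"); np.savez("top5.npz",**t)
print(env.state()["ee_pos"],env.state()["gripper_width"],[np.round(proj(f,(439.5,204.3,z),True),1) for z in (33,69)],[np.round(proj(t,(439.5,204.3,z)),1) for z in (33,69)])
a=cv2.resize(f["frame"][150:400,160:560],(800,500)); b=cv2.resize(t["frame"][235:280,170:220],(200,180),interpolation=cv2.INTER_CUBIC); a[:180,:200]=b
cv2.imwrite("pics/w5.png",a[...,::-1])
E
```

```text
[439.43646644 204.57140343 152.52170608] 50.379171280965735 [array([316. , 231.5]), array([315.9, 244.3])] [array([192.6, 257.2]), array([187.5, 254.4])]
```

View pics/w5.png

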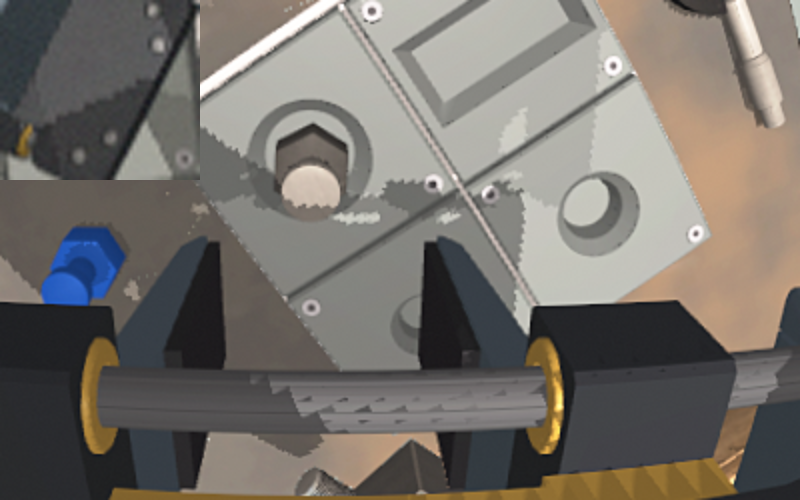

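The jack stands upright and fully home, with its head at the predicted pixel. The large collet is next.

{"op": "send_rows", "data": {"grip": [0.1, 0.1, 0.1, 0.1, 0.1, 0.1, 0.1, 0.1], "xyz": [[0.0, -0.025, 0], [0.003, -0.06, 0], [0.004, -0.1, 0], [0.005, -0.14, 0], [0.006, -0.18, 0], [0.007, -0.22, 0], [0.008, -0.26, 0], [0.01, -0.3, 0]], "yaw": [0, 0, 0, 0, 0, 0, 0, 0]}}

```text
time_s: 6.08
ee_pos: [446.9, -97.3, 149.5]
ee_rot: [-180.0, -0.2, 155.3]
force: [0.5, 1.3, -0.3]
gripper_width: 50.0
gripper_force: 0.0
```

{"op": "send_rows", "data": {"grip": [0.1, 0.1, 0.1, 0.1, 0.1], "xyz": [[0.0, -0.035, -0.015], [0.001, -0.06, -0.035], [0.001, -0.071, -0.048], [0.001, -0.071, -0.051], [0.001, -0.071, -0.051]], "yaw": [0, 0, 0, 0, 0]}}

```text
time_s: 6.5
ee_pos: [447.9, -166.3, 97.9]
ee_rot: [180.0, -0.3, 155.2]
force: [0.5, 0.3, -1.2]
gripper_width: 50.2
gripper_force: 0.0
```

```bash
python3 - <<'E'
from h import *
f=eyes.grab_frame("wrist"); np.savez("w6.npz",**f); t=load("top0.npz"); t5=load("top5.npz"); p=plane(t,391.6,251.4,34)
print(env.state()["ee_pos"],p, proj(f,p,True))
a=cv2.resize(f["frame"][170:420,120:520],(800,500)); cv2.imwrite("pics/w6.png",a[...,::-1])
E
```

```text
[ 448.7265916  -165.94673856   98.99170424] [ 450.12185188 -168.0358179    34.        ] (np.float64(320.0859305659372), np.float64(263.4927603967832))
```

View pics/w6.png

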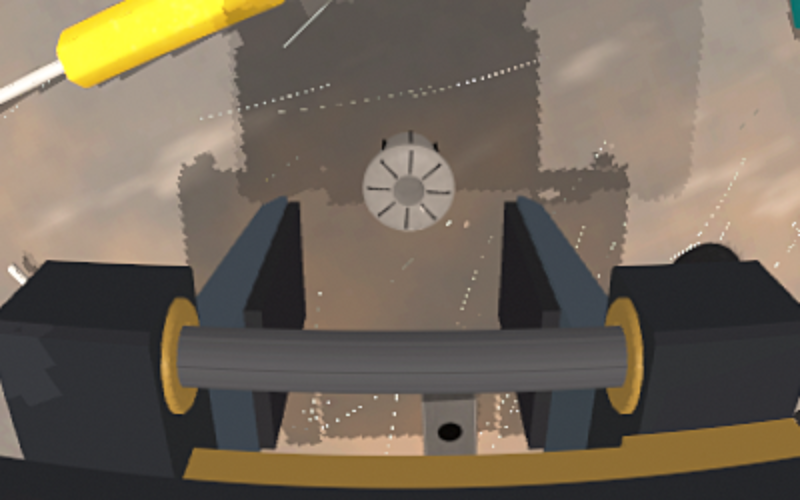

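The collet top is at (324,264.5), about 4 px from the prediction. I'll correct by +2, +1 mm and grip just under the collar.

{"op": "send_rows", "data": {"grip": [0.1, 0.1, 0.1, -1, -1, -1, -1, -1], "xyz": [[0.002, 0.001, -0.035], [0.002, 0.001, -0.066], [0.002, 0.001, -0.076], [0.002, 0.001, -0.076], [0.002, 0.001, -0.076], [0.002, 0.001, -0.076], [0.002, 0.001, -0.076], [0.002, 0.001, -0.076]], "yaw": [0, 0, 0, 0, 0, 0, 0, 0], "grip_force": 20}}

```text
time_s: 7.22
ee_pos: [452.8, -165.8, 25.3]
ee_rot: [180.0, 0.2, 155.3]
force: [0.8, 1.3, 3.2]
gripper_width: 29.1
gripper_force: 20.0
```

{"op": "send_rows", "data": {"grip": [-1, -1, -1, -1, -1, -1, -1, -1], "xyz": [[0, 0, 0], [0, 0, 0.01], [0, 0, 0.03], [0, 0.02, 0.06], [0, 0.05, 0.08], [0, 0.09, 0.09], [0, 0.13, 0.09], [0, 0.17, 0.09]], "yaw": [0, 0, 0, 0, 0, 0, 0, 0]}}

```text
time_s: 7.88
ee_pos: [451.9, 5.5, 115.3]
ee_rot: [179.9, 0.2, 155.2]
force: [-0.1, -0.4, -0.1]
gripper_width: 28.8
gripper_force: 20.0
```

```bash
python3 - <<'E'
from h import *
w=load("w5.npz"); w2=load("w2.npz")
for k,l in {"J":[(432,184)],"L":[(490,195),(696,233)],"C":[(372,11),(613,65)],"S":[(311,308)]}.items():
    P=[plane(w,*bright(w,160+a/2,150+b/2,4),33,True) for a,b in l]; print(k,[p.round(1) for p in P],np.mean(P,0).round(1))
E
```

```text
J [array([467.7, 247.7,  33. ])] [467.7 247.7  33. ]
L [array([481.2, 265.1,  33. ]), array([544.1, 352.1,  33. ])] [512.6 308.6  33. ]
C [array([393.3, 251. ,  33. ]), array([453.3, 336.9,  33. ])] [423.3 294.   33. ]
S [array([498.9, 176.3,  33. ])] [498.9 176.3  33. ]
```

{"op": "send_rows", "data": {"grip": [-1, -1, -1, -1, -1, -1, -1, -1], "xyz": [[0.008, 0.04, 0], [0.016, 0.08, 0], [0.024, 0.12, 0], [0.032, 0.16, 0], [0.04, 0.2, 0], [0.048, 0.24, 0], [0.056, 0.275, 0], [0.062, 0.3, 0]], "yaw": [0, 0, 0, 0, 0, 0, 0, 0]}}

```text
time_s: 8.55
ee_pos: [513.9, 307.5, 114.1]
ee_rot: [179.9, 0.0, 155.4]
force: [0.5, -0.4, -1.1]
gripper_width: 29.2
gripper_force: 20.0
```

{"op": "send_rows", "data": {"grip": [-1, -1, -1, -1, -1], "xyz": [[0, 0.005, -0.02], [0, 0.005, -0.04], [0, 0.005, -0.052], [0, 0.005, -0.052], [0, 0.005, -0.052]], "yaw": [0, 0, 0, 0, 0]}}

```text
time_s: 8.97
ee_pos: [513.3, 308.9, 61.6]
ee_rot: [-179.9, -0.0, 155.3]
force: [-0.4, -0.1, 0.1]
gripper_width: 28.7
gripper_force: 20.0
```

```bash
python3 - <<'E'
from h import *
f=eyes.grab_frame("wrist"); np.savez("w7.npz",**f); 
print(env.state()["ee_pos"],proj(f,(513.5,309.4,33),True),proj(f,(513.5,309.4,60),True))
a=cv2.resize(f["frame"][170:370,190:450],(780,600)); cv2.imwrite("pics/w7.png",a[...,::-1])
E
```

```text
[514.02130382 309.24817928  62.56999995] (np.float64(322.06315612088923), np.float64(278.7906162574481)) (np.float64(322.22380824716544), np.float64(298.455424156236))
```

View pics/w7.png

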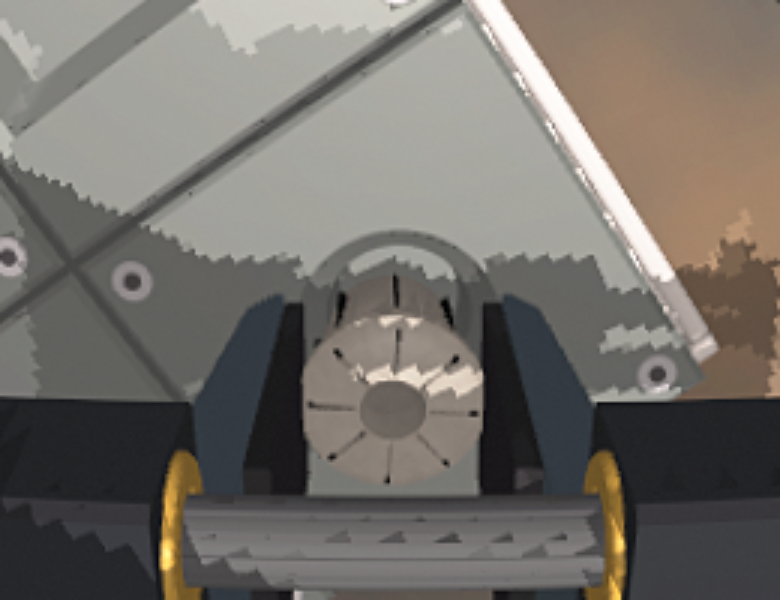

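The collet hangs upright. Crop screws (132,282) and (657,374) put the pocket axis within about 1 mm of the collet. I'll lower and release.

{"op": "send_rows", "data": {"grip": [-1, -1, -1, -1, -1], "xyz": [[0, 0, -0.012], [0, 0, -0.02], [0, 0, -0.024], [0, 0, -0.024], [0, 0, -0.024]], "yaw": [0, 0, 0, 0, 0]}}

```text
time_s: 9.43
ee_pos: [514.0, 309.3, 38.5]
ee_rot: [180.0, 0.0, 155.2]
force: [0.0, -0.2, -0.7]
gripper_width: 29.2
gripper_force: 20.0
```

{"op": "send_rows", "data": {"grip": [-1, -1, 0.1, 0.1, 0.1, 0.1, 0.1, 0.1], "xyz": [[0, 0, -0.0015], [0, 0, -0.0015], [0, 0, -0.0015], [0, 0, -0.0015], [0, 0, -0.0015], [0, 0, 0.03], [0, 0, 0.065], [0, 0, 0.09]], "yaw": [0, 0, 0, 0, 0, 0, 0, 0]}}

```text
time_s: 10.1
ee_pos: [514.1, 309.6, 129.9]
ee_rot: [179.9, 0.0, 155.3]
force: [1.1, 0.7, -0.3]
gripper_width: 50.5
gripper_force: 0.0
```

```bash
python3 - <<'E'
from h import *
f=eyes.grab_frame("wrist"); np.savez("w8.npz",**f); s=eyes.grab_frame("side"); np.savez("s8.npz",**s)
print(env.state()["ee_pos"],[proj(f,(513.5,309.4,z),True) for z in (33,47)],[proj(s,(513.5,309.4,z)) for z in (33,47)])
a=cv2.resize(f["frame"][170:370,190:450],(780,600)); cv2.imwrite("pics/w8.png",a[...,::-1])
E
```

```text
[516.38668459 310.86110069 132.73527775] [(np.float64(320.2764339480908), np.float64(244.13388345447166)), (np.float64(320.2949254201007), np.float64(249.72537691606163))] [(np.float64(249.5779579777192), np.float64(348.7086917003656)), (np.float64(248.78367711237976), np.float64(339.50087839126434))]
```

View pics/w8.png

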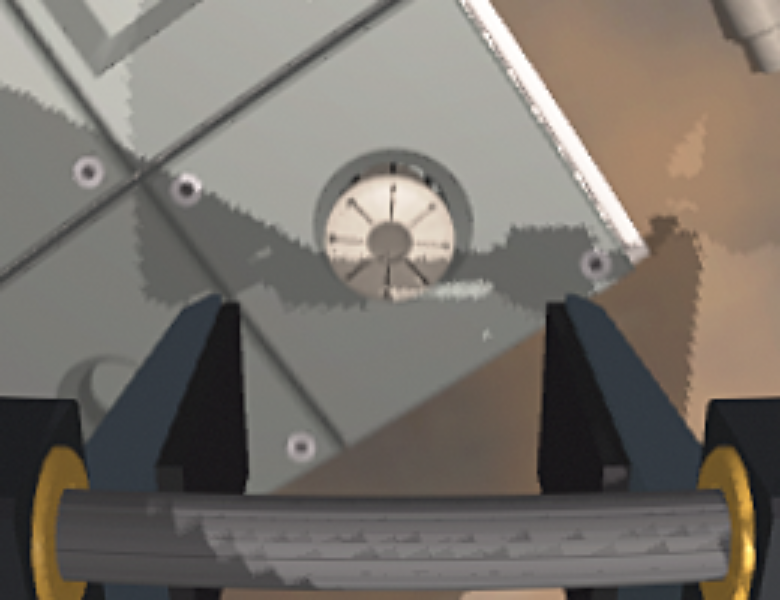

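The large collet is home, its top at (320.3,249) against a predicted (320.3,249.7). The small collet is next.

{"op": "send_rows", "data": {"grip": [0, 0, 0, 0, 0, 0, 0, 0], "xyz": [[0.002, -0.035, 0], [0.004, -0.075, 0], [0.006, -0.115, 0], [0.008, -0.155, 0], [0.01, -0.195, 0], [0.012, -0.235, 0], [0.014, -0.275, 0], [0.018, -0.315, 0]], "yaw": [0, 0, 0, 0, 0, 0, 0, 0]}}

```text
time_s: 10.87
ee_pos: [530.5, -7.6, 127.0]
ee_rot: [-180.0, -0.1, 155.3]
force: [1.2, -0.7, 0.1]
gripper_width: 45.8
gripper_force: 0.0
```

{"op": "send_rows", "data": {"grip": [0, 0, 0, 0, 0, 0, 0, 0], "xyz": [[0.002, -0.04, 0], [0.004, -0.08, 0], [0.006, -0.12, 0], [0.008, -0.16, 0], [0.01, -0.2, 0], [0.012, -0.24, 0], [0.016, -0.28, 0], [0.02, -0.305, -0.01]], "yaw": [0, 0, 0, 0, 0, 0, 0, 0]}}

```text
time_s: 11.53
ee_pos: [552.1, -315.2, 118.5]
ee_rot: [-179.9, 0.2, 155.1]
force: [0.8, 0.0, 0.3]
gripper_width: 45.5
gripper_force: 0.0
```

{"op": "send_rows", "data": {"grip": [0, 0, 0, 0], "xyz": [[0.0, -0.007, -0.015], [0.0, -0.007, -0.023], [0.0, -0.007, -0.023], [0, -0.007, -0.023]], "yaw": [0, 0, 0, 0]}}

```text
time_s: 11.87
ee_pos: [551.0, -316.5, 93.9]
ee_rot: [180.0, -0.2, 155.3]
force: [0.2, 0.2, -0.3]
gripper_width: 45.5
gripper_force: 0.0
```

```bash
python3 - <<'E'
from h import *
t=load("top0.npz"); p=plane(t,467.6,200,28)
f=eyes.grab_frame("wrist"); np.savez("w9.npz",**f); cv2.imwrite("pics/w9.png",f["frame"][...,::-1])
u,v=[int(round(x)) for x in proj(f,p,True)]; print(env.state()["ee_pos"],env.state()["gripper_width"],p.round(1),u,v)
R=30; g=f["frame"][v-R:v+R,u-R:u+R].astype(int); sat=g.max(2)-g.min(2); print("med",np.median(g,axis=(0,1)))
m=((sat<28)&(g.mean(2)>125)).astype(np.uint8); m=cv2.morphologyEx(m,cv2.MORPH_CLOSE,np.ones((3,3)))
n,l,st,c=cv2.connectedComponentsWithStats(m)
for i in range(1,n):
    if st[i,4]>60:
        q=c[i]+[u-R,v-R]; print(st[i],q.round(1),plane(f,*q,28,True).round(1))
for r in g[::3,::3].mean(2).astype(int): print(*r)
E
```

```text
[ 551.61571332 -316.55379236   94.85010348] 45.45020364229063 [ 550.9 -318.    28. ] 319 259
med [108.  98.  88.]
[ 17  16  38  32 757] [322.2 260.3] [ 552.6 -316.3   28. ]
86 86 85 87 86 86 86 88 87 88 87 143 90 91 92 91 90 90 90 90
85 84 84 85 86 85 86 86 88 88 89 89 90 90 90 90 90 89 88 90
84 84 84 83 83 83 84 84 84 88 88 90 89 90 91 91 90 89 88 89
83 83 83 83 84 82 83 85 87 86 89 89 88 89 90 89 89 88 89 88
86 84 83 83 82 84 83 84 86 105 112 104 105 99 83 88 89 88 88 88
85 83 84 84 83 83 83 92 96 105 100 106 104 107 20 88 88 87 87 87
84 85 84 84 85 84 83 67 135 146 147 140 145 148 124 87 88 86 87 86
85 84 84 84 85 85 82 146 143 150 159 152 153 152 115 141 85 85 85 85
85 83 85 85 85 84 118 83 154 154 162 148 154 154 155 144 112 85 84 85
84 83 84 86 86 81 139 150 151 118 151 128 142 148 152 153 143 95 82 83
83 85 84 85 85 81 137 150 152 149 104 107 103 157 158 158 133 80 84 83
86 85 84 86 83 79 110 114 93 132 110 110 109 134 147 154 150 80 82 83
84 133 139 126 142 124 136 156 152 151 112 111 109 160 156 154 144 116 133 109
84 108 136 111 140 125 137 136 151 100 150 124 149 136 132 160 152 118 154 131
84 83 83 81 83 81 78 199 109 247 228 187 240 243 236 133 98 99 97 98
101 100 98 100 101 101 98 97 153 198 229 181 226 148 131 96 99 99 99 97
99 100 100 100 100 100 98 97 98 93 100 103 100 95 98 99 99 98 98 98
99 99 100 100 100 100 99 98 98 98 97 97 97 98 97 98 99 99 99 99
99 102 101 100 100 99 97 97 99 99 99 98 97 97 97 98 98 101 100 100
101 100 100 101 100 100 98 99 99 99 99 97 99 98 97 99 99 100 100 101
```

The mask finds the small collet's top centred at (322,261), which is (553,-316.5). I'll grip it under its collar.

{"op": "send_rows", "data": {"grip": [0, 0, 0, -1, -1, -1, -1, -1], "xyz": [[0.001, 0.001, -0.035], [0.001, 0.001, -0.065], [0.001, 0.001, -0.074], [0.001, 0.001, -0.074], [0.001, 0.001, -0.074], [0.001, 0.001, -0.074], [0.001, 0.001, -0.074], [0.001, 0.001, -0.074]], "yaw": [0, 0, 0, 0, 0, 0, 0, 0], "grip_force": 20}}

```text
time_s: 12.58
ee_pos: [554.0, -317.4, 23.1]
ee_rot: [-180.0, 0.2, 155.3]
force: [0.3, 0.2, 3.6]
gripper_width: 20.8
gripper_force: 20.0
```

{"op": "send_rows", "data": {"grip": [-1, -1, -1, -1, -1, -1, -1, -1], "xyz": [[0, 0, 0], [0, 0, 0.01], [0, 0, 0.035], [0, 0.02, 0.07], [0, 0.05, 0.09], [0, 0.09, 0.1], [0, 0.13, 0.1], [0, 0.17, 0.1]], "yaw": [0, 0, 0, 0, 0, 0, 0, 0]}}

```text
time_s: 13.25
ee_pos: [552.7, -145.7, 122.8]
ee_rot: [180.0, 0.1, 155.2]
force: [0.5, 0.4, -1.1]
gripper_width: 20.3
gripper_force: 20.0
```

```bash
python3 - <<'E'
from h import *
w=load("w8.npz"); w7=load("w7.npz")
for f,l in ((w,[(301,446),(186,188),(595,263)]),(w7,[(132,282),(657,374)])):
    print([plane(f,*bright(f,190+a/3,170+b/3,4),33,True).round(1) for a,b in l])
E
```

```text
[array([560.2, 260.2,  33. ]), array([482.8, 268.7,  33. ]), array([544. , 352.8,  33. ])]
[array([485. , 266.7,  33. ]), array([547.9, 352.1,  33. ])]
```

{"op": "send_rows", "data": {"grip": [-1, -1, -1, -1, -1, -1, -1, -1], "xyz": [[-0.002, 0.04, 0], [-0.005, 0.08, 0], [-0.008, 0.12, 0], [-0.01, 0.16, 0], [-0.012, 0.2, 0], [-0.014, 0.24, 0], [-0.017, 0.28, 0], [-0.02, 0.32, 0]], "yaw": [0, 0, 0, 0, 0, 0, 0, 0]}}

```text
time_s: 13.92
ee_pos: [532.0, 174.9, 121.6]
ee_rot: [180.0, 0.0, 155.3]
force: [0.5, -0.4, -1.3]
gripper_width: 20.6
gripper_force: 20.0
```

{"op": "send_rows", "data": {"grip": [-1, -1, -1, -1, -1, -1, -1, -1], "xyz": [[-0.002, 0.03, -0.01], [-0.003, 0.046, -0.02], [-0.003, 0.046, -0.04], [-0.003, 0.046, -0.055], [-0.003, 0.046, -0.061], [-0.003, 0.046, -0.061], [-0.003, 0.046, -0.061], [-0.003, 0.046, -0.061]], "yaw": [0, 0, 0, 0, 0, 0, 0, 0]}}

```text
time_s: 14.58
ee_pos: [530.5, 219.2, 61.1]
ee_rot: [179.9, 0.1, 155.2]
force: [-0.3, 0.4, -0.0]
gripper_width: 20.3
gripper_force: 20.0
```

```bash
python3 - <<'E'
from h import *
f=eyes.grab_frame("wrist"); np.savez("w10.npz",**f); P=[]
for p in [(499,176.5,33),(560.1,261.3,33)]:
    u,v=proj(f,p,True); b=bright(f,u,v,6); P.append(plane(f,*b,33,True)); print(np.round((u,v),1),np.round(b,1),P[-1].round(1))
print("S",np.mean(P,0).round(1))
print(env.state()["ee_pos"],env.state()["force"],env.state()["gripper_width"],proj(f,(529.5,218.9,33),True),proj(f,(529.5,218.9,68),True))
a=cv2.resize(f["frame"][170:370,190:450],(780,600)); cv2.imwrite("pics/w10.png",a[...,::-1])
E
```

```text
[231.1 261.2] [229.9 261.3] [498.8 175.8  33. ]
[406.2 292.7] [408.4 297.9] [564.  261.4  33. ]
S [531.4 218.6  33. ]
[530.50402547 219.19113409  61.20001096] [-0.11798346 -0.07609718 -1.08187876] 20.68349422244395 (np.float64(319.9290241506916), np.float64(277.77761863598545)) (np.float64(319.95325538015356), np.float64(304.36333940049815))
```

View pics/w10.png

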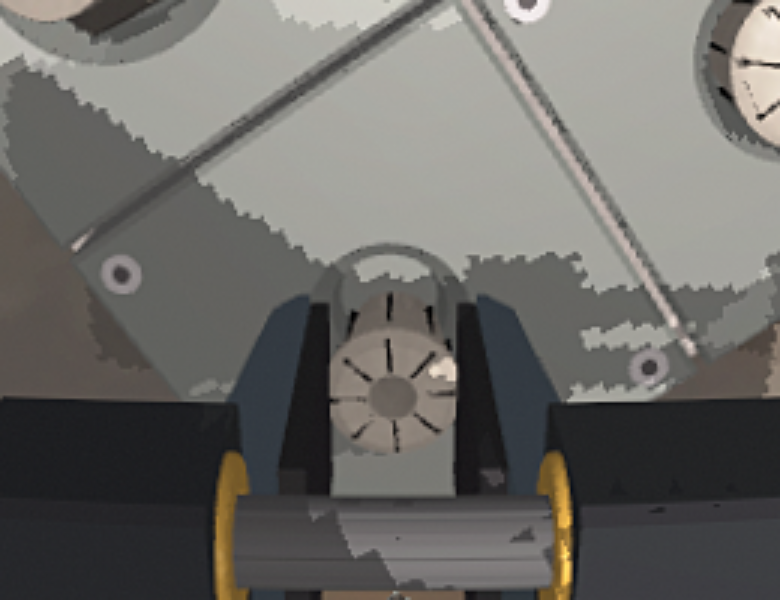

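The small collet hangs upright. Screws at (230,261) and (406,293) match the prediction, so it is aligned within about 1 mm. I'll lower it.

{"op": "send_rows", "data": {"grip": [-1, -1, -1, -1, -1], "xyz": [[0, 0, -0.012], [0, 0, -0.019], [0, 0, -0.021], [0, 0, -0.021], [0, 0, -0.021]], "yaw": [0, 0, 0, 0, 0]}}

```text
time_s: 15.05
ee_pos: [530.1, 219.2, 40.0]
ee_rot: [180.0, 0.0, 155.2]
force: [-0.4, -0.8, 4.3]
gripper_width: 20.5
gripper_force: 20.0
```

{"op": "send_rows", "data": {"grip": [0, 0, 0, 0, 0, 0, 0, 0], "xyz": [[0, 0, 0], [0, 0, 0], [0, 0, 0], [0, 0, 0.002], [0, 0, 0.03], [0, 0, 0.065], [0, 0, 0.09], [0, 0, 0.09]], "yaw": [0, 0, 0, 0, 0, 0, 0, 0]}}

```text
time_s: 15.72
ee_pos: [533.0, 220.5, 134.5]
ee_rot: [179.5, 0.4, 155.3]
force: [1.5, 0.4, 0.1]
gripper_width: 45.2
gripper_force: 0.0
```

```bash
python3 - <<'E'
from h import *
f=eyes.grab_frame("wrist"); np.savez("w11.npz",**f); cv2.imwrite("pics/w11.png",f["frame"][...,::-1])
c=(529.7,218.9); u,v=[int(round(x)) for x in proj(f,(*c,45),True)]; print(u,v,proj(f,(*c,33),True),env.state()["ee_pos"])
g=f["frame"][v-36:v+36,u-36:u+36].astype(int).mean(2).astype(int)
for r in g[::3,::3]: print(*["%3d"%x for x in r])
E
```

```text
316 244 (np.float64(316.1139643323527), np.float64(239.32643036158078)) [531.51007815 219.99688293 131.95538488]
170 170 170 170 171 171 170 171 170 170 172 171 172 172 172 173 171 172 172 173 173 173 172 173
169 169 171 171 170 170 170 170 170 170 170 172 172 171 172 172 172 173 172 172 172 172 172 172
169 170 169 170 170 171 171 171 171 171 170 171 171 171 172 171 172 173 173 172 171 171 171 171
167 169 169 169 169 170 169 169 170 170 173 171 170 176 173 171 170 171 171 171 170 170 171 171
168 168 168 169 169 169 169 169 168 113 100 103 102 100  97 149 174 170 170 171 170 171 171 170
170 168 168 168 169 169 170 147 107 107 175 127  59 108 114 104 102 174 170 170 171 171 171 170
145 153 169 168 169 169 159 111  99  94  94 105 125 111  98  55 109  95 175 170 169 170 171 170
101  98 137 169 168 170 111 116 126 131 214 213 161 206 216 163  74 109 132 170 170 170 170 169
102 102 100 156 163 155 117 108 157 208 218 228 188 223 225 102 192 111  88 171 169 169 168 170
102 102 101 101  94 106 119  82 199 153 226 229 191 223 207 224 201 118 113 175 168 169 169 169
101 102 101 102 102  89 107
[... 616 characters left out ...]
 102 103 102 102 103 102 103
102 125  99 101 101 101 101 101 102 101 102 102 106  99 110 103 108 130 102 127 104 129 113 102
129 131 100 101 101 102 101 101 102 102 101 101 107 128 128 128 140 144 195 198 195 198 196 123
128 128  96  99  99 100  99  99 105  98 123  99 125 129 128 128 127 125 196 125 188 124 189 128
126 126 126 128 121 129 120 129 123 128 128 128 128 128 127 127 128 127 126 127 128 128 126 127
127 126 127 126 128 127 127 127 128 128 127 126 127 126 127 127 127 127 127 126 127 127 127 128
125 127 126 127 128 127 126 127 127 127 127 127 127 127 127 127 127 126 126 126 127 125 127 126
126 125 127 127 127 126 126 127 126 127 127 127 127 127 126 127 126 126 126 126 126 126 126 126
```

The small collet is home, centred at (316,242.5) in its pocket. The clamp is next.

{"op": "send_rows", "data": {"grip": [0.1, 0.1, 0.1, 0.1, 0.1, 0.1, 0.1, 0.1], "xyz": [[0.002, -0.035, 0], [0.004, -0.075, 0], [0.008, -0.115, 0], [0.012, -0.155, 0], [0.016, -0.195, 0], [0.02, -0.235, 0], [0.025, -0.275, 0], [0.03, -0.315, 0]], "yaw": [0, 0, 0, 0, 0, 0, 0, 0]}}

```text
time_s: 16.43
ee_pos: [558.6, -97.6, 127.6]
ee_rot: [-180.0, -0.1, 155.3]
force: [1.7, 0.0, 0.1]
gripper_width: 49.9
gripper_force: 0.0
```

{"op": "send_rows", "data": {"grip": [0.1, 0.1, 0.1, 0.1, 0.1, 0.1], "xyz": [[0.005, -0.04, 0], [0.01, -0.075, 0], [0.012, -0.1, 0], [0.012, -0.1, 0], [0.012, -0.1, 0], [0.012, -0.1, 0]], "yaw": [3, 5, 5, 5, 5, 5]}}

```text
time_s: 16.93
ee_pos: [570.8, -194.9, 127.7]
ee_rot: [180.0, -0.2, 160.2]
force: [-0.3, 0.3, 1.0]
gripper_width: 50.2
gripper_force: 0.0
```

```bash
python3 - <<'E'
from h import *
t=load("top0.npz"); f=eyes.grab_frame("wrist"); np.savez("w12.npz",**f); cv2.imwrite("pics/w12.png",f["frame"][...,::-1])
print(env.state()["ee_pos"],env.state()["ee_rot"])
q=proj(f,(571,-198,28),True); print(q)
for n,g,(u,v),R,fish in (("top",t,(404,194),22,False),("w",f,q,60,True)):
    u,v=int(u),int(v); c=g["frame"][v-R:v+R,u-R:u+R].astype(int); 
    sat=c[...,0]-c[...,2]; print(n,"sat med",np.median(sat)); m=((sat<8)&(c.mean(2)>30)&(c.mean(2)<190)).astype(np.uint8)
    m=cv2.morphologyEx(m,cv2.MORPH_OPEN,np.ones((3,3)))
    for k in cv2.findContours(m,cv2.RETR_EXTERNAL,cv2.CHAIN_APPROX_NONE)[0]:
        if cv2.contourArea(k)>80:
            r=cv2.minAreaRect(k); b=cv2.boxPoints(r)+[u-R,v-R]; print(cv2.contourArea(k),np.round(r,1).tolist() if 0 else r[1:],[(np.round(p,0),plane(g,*p,28,fish).round(1)[:2]) for p in b])
E
```

```text
[ 570.99500246 -194.49327334  128.10493258] [ 1.79968532e+02 -1.24468530e-01  1.60303143e+02]
(np.float64(317.20810364739185), np.float64(245.75370292324388))
top sat med 35.0
w sat med 26.0
244.0 ((35.0, 10.0), 90.0) [(array([257., 268.]), array([ 572.1, -248.5])), (array([267., 268.]), array([ 574.8, -241. ])), (array([267., 303.]), array([ 602.7, -252.7])), (array([257., 303.]), array([ 600.1, -260.5]))]
```

```bash
python3 - <<'E'
from h import *
f=load("w12.npz"); cv2.imwrite("pics/c12.png",cv2.resize(f["frame"][190:340,220:420],(800,600),interpolation=cv2.INTER_CUBIC)[...,::-1])
E
```

```text
(no output)
```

View pics/c12.png

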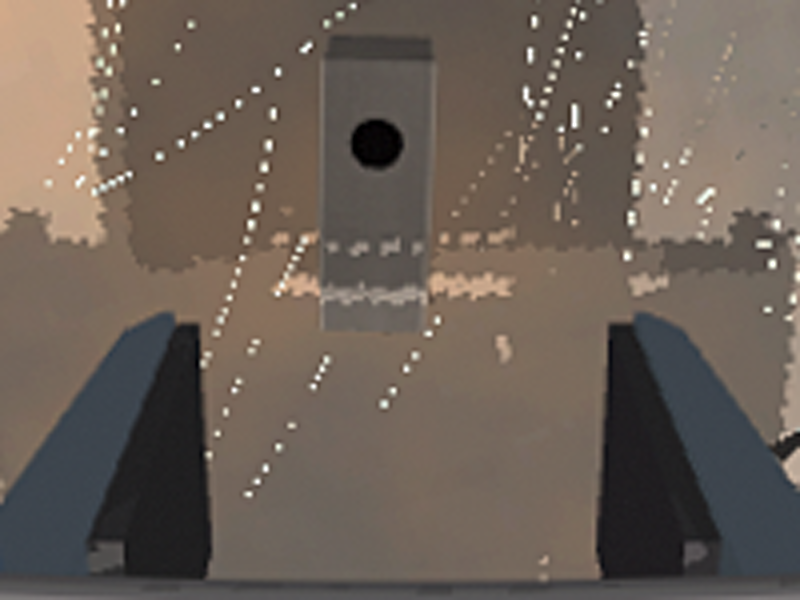

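c12 shows the clamp lined up with the fingers. The full-height end is at crop (321,60)–(436,60), the hole is at (376,144), and the low steps end near y=330.

```bash
python3 - <<'E'
from h import *
f=load("w12.npz"); t=load("top0.npz"); P=lambda a,b,z:plane(f,220+a/4,190+b/4,z,True)
print("hole tri",tri(ray(f,314,226,True),ray(t,405,198.4)))
a,b=P(321,60,28),P(436,60,28); e=(a+b)/2; l,r=P(321,328,8),P(422,328,8)
print(a.round(1),b.round(1),np.linalg.norm(b-a),"low end",l.round(1),r.round(1)); d=((l+r)/2-e)[:2]; print("axis",np.degrees(np.arctan2(d[1],d[0])),np.linalg.norm(d))
w=np.degrees(np.arctan2(*(b-a)[:2][::-1])); print("width dir",w,"yaw for it",w+90)
d/=np.linalg.norm(d)
for k in (18,20,30): print(k,(e[:2]+d*k).round(1))
E
```

```text
hole tri (array([ 550.50672678, -193.82355944,   46.03590758]), [1.2856587099725845, 1.2856587099725907])
[ 537.2 -199.1   28. ] [ 544.4 -179.1   28. ] 21.25851716094052 low end [ 593.3 -221.3    8. ] [ 600.4 -201.5    8. ]
axis -21.674909292293478 60.339668124619735
width dir 70.1593328415755 yaw for it 160.15933284157552
18 [ 557.5 -195.8]
20 [ 559.4 -196.5]
30 [ 568.7 -200.2]
```

{"op": "send_rows", "data": {"grip": [0.1, 0.1, 0.1, 0.1, -1, -1, -1, -1], "xyz": [[-0.01, -0.001, -0.035], [-0.014, -0.001, -0.075], [-0.014, -0.001, -0.105], [-0.014, -0.001, -0.1135], [-0.014, -0.001, -0.1135], [-0.014, -0.001, -0.1135], [-0.014, -0.001, -0.1135], [-0.014, -0.001, -0.1135]], "yaw": [0, 0, 0, 0, 0, 0, 0, 0], "grip_force": 40}}

```text
time_s: 17.65
ee_pos: [559.4, -197.1, 17.6]
ee_rot: [180.0, 0.2, 160.3]
force: [-0.1, -0.2, 0.9]
gripper_width: 26.5
gripper_force: 0.0
```

{"op": "send_rows", "data": {"grip": [-1, -1, -1, -1, -1, -1, -1, -1], "xyz": [[0, 0, 0], [0, 0, 0], [0, 0, 0.01], [0, 0, 0.04], [0, 0.0, 0.08], [0, 0.02, 0.11], [0, 0.055, 0.115], [0, 0.095, 0.115]], "yaw": [0, 0, 0, 0, 0, 0, -5, -10]}}

```text
time_s: 18.32
ee_pos: [559.5, -102.7, 134.4]
ee_rot: [179.9, 0.4, 149.8]
force: [0.7, 0.5, -1.2]
gripper_width: 21.5
gripper_force: 39.9
```

{"op": "send_rows", "data": {"grip": [-1, -1, -1, -1, -1, -1, -1, -1], "xyz": [[-0.012, 0.036, 0], [-0.025, 0.075, 0], [-0.037, 0.11, 0], [-0.05, 0.15, 0], [-0.062, 0.185, 0], [-0.075, 0.225, 0], [-0.087, 0.26, 0], [-0.1, 0.3, 0]], "yaw": [-6, -12, -18, -24, -30, -36, -42, -48]}}

```text
time_s: 18.98
ee_pos: [457.1, 197.8, 131.2]
ee_rot: [180.0, 0.0, 102.1]
force: [1.0, 0.5, -1.2]
gripper_width: 21.7
gripper_force: 39.9
```

{"op": "send_rows", "data": {"grip": [-1, -1, -1, -1, -1, -1, -1, -1], "xyz": [[-0.012, 0.036, 0], [-0.025, 0.075, 0], [-0.036, 0.105, 0], [-0.036, 0.108, -0.02], [-0.036, 0.108, -0.045], [-0.036, 0.108, -0.055], [-0.036, 0.108, -0.055], [-0.036, 0.108, -0.055]], "yaw": [-2.7, -2.7, -2.7, -2.7, -2.7, -2.7, -2.7, -2.7]}}

```text
time_s: 19.65
ee_pos: [422.3, 304.1, 75.7]
ee_rot: [-180.0, 0.0, 99.7]
force: [1.2, 0.3, -1.1]
gripper_width: 21.7
gripper_force: 40.0
```

```bash
python3 - <<'E'
from h import *
f=eyes.grab_frame("wrist"); np.savez("w13.npz",**f); cv2.imwrite("pics/w13.png",f["frame"][...,::-1]); s=env.state(); print(s["ee_pos"],s["ee_rot"],s["force"],s["gripper_width"])
P=[]
for p in [(393,251.3,33),(453.7,337,33)]:
    u,v=proj(f,p,True); b=bright(f,u,v,6); P.append(plane(f,*b,33,True)); print(np.round((u,v),1),np.round(b,1),P[-1].round(1))
print(np.mean(P,0).round(1))
# clamp high end top edge expected (y=+30): column scan at the finger centre
z=s["ee_pos"][2]-14+28; ax=np.array([np.cos(np.radians(99.5)),np.sin(np.radians(99.5))])
for k in (18,16,20): print(k,np.round(proj(f,(*(s["ee_pos"][:2]+ax*k),z),True),1))
u,v=[int(x) for x in proj(f,(*(s["ee_pos"][:2]+ax*18),z),True)]
for x in (u-10,u,u+10): print(x,v-30,f["frame"][v-30:v+30,x].mean(1).astype(int))
E
```

```text
[422.97291899 304.51375714  76.40202212] [ 1.79928863e+02 -2.99821344e-02  9.96882734e+01] [ 1.15710199  0.30286969 -1.23814689] 21.28941769987169
[263.9 335.7] [262.4 339.6] [392.3 248.   33. ]
[381.7 227.2] [382.5 228.1] [454.3 336.5  33. ]
[423.3 292.3  33. ]
18 [322.2 276.8]
16 [322.2 280.9]
20 [322.2 272.7]
312 246 [102 101 100 102 104  97  62  52  55  57  57  56  57  57  59  58  59  60
  59  60  60  60  59  60  68  79  78  77  75  76  76  76  75  75  73  74
  75  75  75  75  74  76  76  77  76  76  76  76  75  64  43  15   0   0
   2   0   0   2   0   4]
322 246 [101 101 101 101 102 100  75  49  55  55  55  57  57  58  57  56  57  58
  61  59  60  60  60  61  70  82  79  79  79  78  78  76  76  76  76  76
  77  77  77  77  76  77  77  76  78  73  49   0   0   5   5   8   5   5
   5   5   4   6   6   3]
332 246 [101 102 101 101 103  99  74  49  55  57  59  56  56  56  56  55  57  58
  57  58  59  59  60  59  69  84  80  80  81  81  80  78  79  79  78  79
  78  80  78  77  77  76  77  76  77  78  77  76  76  76  77  77  79  78
  77  76  77  78  78  79]
```

```bash
python3 - <<'E'
from h import *
f=load("w13.npz"); T=np.array([422.97,304.51]); ax=np.array([np.cos(np.radians(99.6)),np.sin(np.radians(99.6))])
for zt in (86,88,90,92,94):
    a=(plane(f,322,270.2,zt,True)[:2]-T)@ax; b=(plane(f,322,251.9,zt-28,True)[:2]-T)@ax; print(zt,a.round(1),b.round(1))
for c,z in (((423.4,294.5),33),): 
    # pocket mouth and edges along v at u: list gradient
    for k in (32.5,39): 
        print(k,[np.round(proj(f,(c[0]+s*k*ax[0],c[1]+s*k*ax[1],33 if k>35 else 23),True),1) for s in (1,-1)])
print([int(x) for x in f["frame"][150:260,322].mean(1)])
E
```

```text
86 19.5 19.4
88 20.3 20.1
90 21.0 20.7
92 21.8 21.3
94 22.5 22.0
32.5 [array([319.8, 229.8]), array([319.7, 322.7])]
39 [array([319.8, 223.4]), array([319.7, 338.4])]
[135, 135, 135, 134, 135, 135, 135, 135, 137, 136, 137, 137, 136, 137, 136, 136, 137, 136, 137, 137, 137, 137, 136, 138, 138, 138, 138, 137, 137, 137, 137, 136, 137, 137, 137, 138, 138, 139, 139, 139, 139, 141, 140, 140, 139, 135, 171, 163, 193, 249, 254, 255, 252, 253, 251, 208, 116, 76, 83, 85, 84, 82, 78, 112, 148, 144, 161, 171, 172, 172, 172, 172, 175, 179, 82, 105, 108, 107, 105, 109, 140, 180, 172, 92, 100, 102, 102, 102, 102, 102, 102, 102, 102, 101, 102, 101, 101, 101, 101, 101, 102, 100, 75, 49, 55, 55, 55, 57, 57, 58]
```

The pocket edge appears at v=224 against a predicted 223.4, and the clamp end is 20.5 mm from the TCP. Only a correction of (-1,-1) mm is needed, so I'll lower it.

{"op": "send_rows", "data": {"grip": [-1, -1, -1, -1, -1, -1], "xyz": [[-0.001, -0.001, -0.015], [-0.001, -0.001, -0.027], [-0.001, -0.001, -0.033], [-0.001, -0.001, -0.035], [-0.001, -0.001, -0.035], [-0.001, -0.001, -0.035]], "yaw": [0, 0, 0, 0, 0, 0]}}

```text
time_s: 20.2
ee_pos: [422.0, 303.9, 41.4]
ee_rot: [179.9, -0.0, 99.7]
force: [0.4, -0.9, -0.9]
gripper_width: 21.5
gripper_force: 40.0
```

{"op": "send_rows", "data": {"grip": [-1, -1, -1], "xyz": [[0, 0, -0.0015], [0, 0, -0.002], [0, 0, -0.002]], "yaw": [0, 0, 0]}}

```text
time_s: 20.45
ee_pos: [422.2, 304.2, 40.4]
ee_rot: [179.8, -0.1, 99.7]
force: [-2.1, -0.9, 8.4]
gripper_width: 21.7
gripper_force: 40.0
```

{"op": "send_rows", "data": {"grip": [0, 0, 0, 0, 0, 0, 0, 0], "xyz": [[0, 0, 0], [0, 0, 0], [0, 0, 0], [0, 0, 0.002], [0, 0, 0.03], [0, 0, 0.065], [0, 0, 0.1], [0, 0, 0.1]], "yaw": [0, 0, 0, 0, 0, 0, 0, 0]}}

```text
time_s: 21.12
ee_pos: [424.9, 306.1, 145.1]
ee_rot: [179.3, -0.3, 99.7]
force: [0.7, 1.0, 0.8]
gripper_width: 45.5
gripper_force: 0.0
```

```bash
python3 - <<'E'
from h import *
f=eyes.grab_frame("wrist"); np.savez("w14.npz",**f); cv2.imwrite("pics/w14.png",f["frame"][...,::-1]); s=env.state(); print(s["ee_pos"],s["force"],s["gripper_width"])
c=np.array((423.4,294.5)); a=np.radians(99.6); ax=np.array([np.cos(a),np.sin(a)]); wx=np.array([ax[1],-ax[0]])
pr=lambda y,x,z: np.round(proj(f,(*(c+ax*y+wx*x),z),True),1)
print("end top",pr(30,0,51),"end bottom",pr(30,0,23),"mouth",pr(39,0,33),"sides y=15",pr(15,-11,51),pr(15,11,51),"y=0",pr(0,-11,51),pr(0,11,51),"floor y15",pr(15,-13,23),pr(15,13,23),"steps",pr(-30,0,33))
u=int(pr(30,0,51)[0]); v0=int(pr(39,0,33)[1])-6; print("col",u,"from",v0,f["frame"][v0:v0+70,u].mean(1).astype(int).tolist())
for y in (20,12,4):
    v=int(pr(y,0,51)[1]); print("row",v,"from",u-40,f["frame"][v,u-40:u+40].mean(1).astype(int).tolist())
E
```

```text
[423.45779206 305.13007164 142.17935101] [ 1.09284502  0.27621702 -1.20729385] 45.6316326831357
end top [314.4 221.9] end bottom [314.5 214.2] mouth [314.5 205.4] sides y=15 [299.6 241.6] [329.3 241.6] y=0 [299.9 260.8] [329.1 260.7] floor y15 [298.6 232.2] [330.5 232.2] steps [314.7 288.1]
col 314 from 199 [150, 162, 175, 173, 173, 176, 167, 104, 88, 107, 105, 103, 125, 180, 177, 179, 77, 49, 58, 61, 64, 67, 70, 85, 133, 134, 109, 82, 74, 75, 75, 77, 78, 76, 76, 77, 78, 71, 35, 0, 3, 6, 2, 4, 4, 6, 5, 5, 5, 0, 40, 69, 78, 75, 71, 91, 89, 88, 89, 88, 87, 86, 88, 87, 88, 87, 86, 85, 86, 87]
row 235 from 274 [100, 99, 100, 99, 100, 100, 100, 100, 100, 100, 101, 99, 99, 100, 100, 98, 86, 87, 87, 87, 87, 87, 85, 87, 91, 102, 89, 92, 76, 72, 73, 73, 73, 73, 72, 75, 76, 75, 75, 77, 78, 79, 77, 77, 78, 78, 79, 77, 78, 77, 78, 78, 77, 76, 83, 103, 85, 81, 81, 83, 82, 83, 81, 80, 83, 104, 101, 100, 100, 99, 99, 99, 100, 101, 101, 100, 100, 101, 100, 100]
row 245 from 274 [99, 100, 100, 100, 99, 99, 99, 99, 100, 100, 99, 99, 100, 99, 100, 100, 84, 85, 87, 96, 99, 99, 99, 97, 105, 134, 107, 92, 73, 72, 72, 75, 75, 76, 74, 9, 0, 7, 1, 5, 5, 2, 6, 3, 6, 3, 0, 44, 76, 76, 74, 75, 75, 75, 79, 98, 104, 92, 93, 93, 92, 93, 93, 89, 89, 131, 129, 130, 130, 130, 132, 117, 98, 100, 101, 100, 101, 100, 101, 100]
row 255 from 274 [126, 126, 126, 126, 126, 128, 127, 127, 127, 128, 127, 128, 127, 127, 129, 130, 102, 97, 98, 98, 97, 99, 98, 97, 102, 132, 109, 114, 92, 87, 88, 87, 89, 88, 88, 83, 72, 89, 89, 90, 89, 89, 88, 88, 90, 88, 87, 88, 87, 87, 87, 82, 79, 88, 98, 115, 100, 92, 93, 93, 94, 92, 91, 91, 102, 133, 129, 128, 128, 128, 127, 127, 128, 128, 129, 128, 129, 128, 129, 128]
```

The clamp is home: end bottom at v=215 (predicted 214), top edge at 222 (222), sides at 300.5/329 (299.7/329.2) and parallel. All four pieces are placed and the arm is clear.

```bash
python3 -c "
from workcell import env
print(env.job_done())"
```

```text
the job is handed in; nothing more can be done
None
```

The large collet, small collet, screw jack and stepped clamp are each let go upright in their own insert, the dial gauge and loupe were not touched, and I handed the job in at about 21 s; it returned no verdict.

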